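# Take a cast bracket from its mould and hold it in the corner of a squaring jig

## Robot

A 7-joint arm with a two-finger parallel gripper is mounted at the origin on a cart in front of the work surface, level with it; the furniture and walls round the work are solid. World frame = base frame: x ahead of the robot, y to its left, z up, the work surface at z = 0. Lengths are in m, angles in rad, forces in N, time in s.
With the tool pointing down it reaches from about 0.4 to 0.875 m from the base axis. Payload 19.3 kg.
Tool frame: the origin (TCP) lies at the very end of the fingers, on their centre line; the grasp point (between the pads) lies 19 mm behind it; z points along the fingers, y is the line along which they close (so a half turn about z gives the same grasp; the last joint's range is limited). The gripper opens to 85 mm and grips with 20 to 120 N. Pads are 22 mm wide; open, the fingers measure 114 mm over their backs; the gripper's body (76 mm by 85 mm) begins 54 mm behind the grasp point. The pads swing forward as they close: fully open they stand 13 mm farther back than shut.
Start: joints at [1.078, 0.521, -0.036, 1.599, 0.021, 1.021, -0.113], TCP at [0.256, -0.57, 0.231] pointing down, gripper open.
Joint ranges: [-2.91, 2.91], [-0.3, 2.13], [-1.5, 1.42], [0.17, 2.43], [-1.26, 4.41], [0.16, 1.93], [-2.52, 2.52]. Speed limits (rad/s): [1.89, 1.89, 2.39, 2.39, 3.01, 3.01, 3.01].

## Interface

Orientations are given as [roll, pitch, yaw] about the fixed x, y, z axes, in that order (R = Rz(yaw) Ry(pitch) Rx(roll)).
In Python, from workcell import monitor, optics, job_done gives the robot as it stands.
- The arm moves only by the shell command python3 -m handwheel 'ROWS' [FORCE]. ROWS is JSON, a list of rows, each an object of numbers: "dx", "dy", "dz": the shift along the tool's x, y, z in cm; "wx", "wy", "wz": the turn, a rotation vector about the tool's x, y, z in rad; "claw": the opening in per cent of the stroke, from 0 (shut) to 100 (fully open). A call has 1 to 8 rows; each row shifts and turns the commanded pose from where the row before left it, along the tool's axes as they then stand; what a row does not reach is not made up. A row lasts 1/8 s, in which the tool goes at most 62.5 mm and 10.7 degrees, less where a joint would pass 70% of its speed; a pose out of reach is approached as far as the arm can. A call with a gripper value outside its range is refused whole. The fingers move at their own pace and stop on an object; FORCE is the grip in N (left out, the last holds). Time passes only in rows, so rows that do not move let the fingers close. It gives the time, the measured TCP pose, the force, the opening and the grip force at its end, in the units of the state.
- monitor.observe(): the state, without advancing time (a new reading comes with each control period).
- optics.grab_frame(name): name is "scene" or "top" or "wrist"; returns a dict with "frame" (420x560x3 uint8, blue, green, red), "fovy" (degrees; the focal length in pixels is half the picture's height over the tangent of half this angle, whatever the lens; pixels are square), "cx", "cy" (the principal point, pixels), "k1" (the pictures are not rectified: a ray, as slopes to the right and down, at radius r is drawn at 1 + k1 r^2 times it, then the intrinsics apply), "R" (3x3) and "t" (3): a world point X has camera coordinates R X + t. Camera axes: x right, y down, z forward; pixel columns grow to the right and rows downward; lengths in m; the calibration is good to about 2 mm. A picture is of the moment at which its call begins. There is no depth.
- job_done(): hands the job in; it is judged then, once.
Trained networks look in the newest picture that a camera, given by its name, has taken for a name from the list of things; names that differ only in an ending like _2 or _b are one class to them, and where a whole thing is asked for, a point or a joint stands for the part that bears it (a point fixed in the world has none). Each returns a list of dicts, best first, with "p" (0 to 1); they miss things now and then, are a little off and sometimes report something else, mostly with a low value. They report only what shows in the picture. A call takes as long as a camera call. They do not tell look-alikes from the thing itself.
- optics.masks_of(name, camera): "region" (420x560 bool, what is visible of it) and "rect" ([left, top, width, height] in pixels, round what is visible of it).
The state is a dict: "clock": time; "qpos": joint angles; "qd": joint speeds; "joint_efforts": joint torques, N m; "position": TCP position; "tool_rot": TCP orientation; "force": force on the tool from outside, world axes, zero at the start; "moment": the same for the moment, N m; "grip_width": finger opening in m; "finger_force": force on a finger pad.
Only numpy, scipy, OpenCV 4.12 (cv2) and the standard library are available. Lean on these libraries where they do the work, as an engineer would, in place of code of your own. Each camera call takes 0.05 s, during which the arm holds its last target. There are 200 camera calls.

## Task

Lift the cast bracket with the upright rib out of its cavity in the mould, set it flat on the plate of the squaring jig with its long side along the long fence, and press it into the corner so that it bears on both fences at once. Finish while still gripping it and pressing it against both fences; do not let go. Leave the plain slab in its cavity and the vials, bottle and spare knob where they stand.

Things in the scene. Friction and masses are not known exactly. Their poses are not given: they have to be found in the camera images.
- bracket_mid (a point): Centre of the loose grey cast bracket, half-way up (30 mm above its underside). Upside-down T: a foot 60 (x) x 44 (y) x 14 mm (z) with a central upright rib 54 (x) x 14 (y) mm on it, from 14 to 60 mm above the underside. About 0.11 kg (may differ by some 40 percent). x runs along the long side of the foot and the rib, z up. It is the same turned half round. Grip across the 14 mm rib, with the fingertips above the fences.
- mould: White open casting mould, fixed, 84 (x) x 126 (y) x 18 mm high; origin at the centre of its underside. Two open cavities 64 (x) x 48 (y) mm, 12 mm deep (floor 6 mm above the table), centred at y = +29 and y = -29 mm. The bracket stands in one with 2 mm play all round, the slab lies in the other; which is which varies.
- slab_mid (a point): Centre of the plain grey cast slab 60 x 44 x 11 mm without a rib, which lies in the other cavity, its top below the mould's rim. It stays there.
- jig: Squaring jig, fixed: a steel plate 150 (x) x 120 (y) x 8 mm thick with two fences on top; origin at the centre of the plate's underside, z up. The plate lies on the table, its top is 8 mm above the table. To the right of the table (y below about -0.6 m) stands a tall cabinet: keep the arm clear of it.
- jig_corner (a point): The point on the plate's top where the inner faces of the two fences would meet, at x = +55, y = +40, z = +8 mm of the jig; axes as the jig's. The bracket pressed home covers x from -60 to 0 and y from -44 to 0 mm of this point's frame, so its centre is then at x = -30, y = -22, z = +30 mm in it.
- long_fence: The long fence, a fixed rigid aluminium bar 129 x 14 mm, 16 mm high above the plate, that runs along the jig's x; its inner face looks to the jig's -y, at y = +40 mm. Origin and axes are the jig's. Neither fence gives way: the push lasts only while the arm keeps leaning on it.
- short_fence: The short fence, a fixed rigid aluminium bar 14 x 66 mm, 16 mm high above the plate, that runs along the jig's y; its inner face looks to the jig's -x, at x = +55 mm. It stops 6 mm short of the long fence. Origin and axes are the jig's.
- vial_a: Small capped glass vial, 22 mm across, 51 mm high, upright behind the work; origin at its underside. Leave it.
- vial_b: Another small capped glass vial, 22 mm across, 51 mm high, upright in front of the work. Origin at its underside. Leave it.
- bottle_a: Reagent bottle, 49 mm across, 94 mm high, upright behind the work; origin at its underside. Leave it.
- spare_knob: Small spare knurled knob, 24 mm across, 16 mm high, in front of the work. Origin at its underside. Leave it.
Mind the look-alikes: they are no part of the job. Of the things like the part that bears bracket_mid, leave any that is pink; of the rest the smaller one is meant.

How it is judged:
On the way:
1. the bracket is gripped and lifted clear of the mould (contact force between the fingers and bracket above 1 N and z of bracket_mid in the frame of mould above 0.056 m and contact force between bracket and mould below 0.1 N), for 0.2 s.
At the end, for the whole second after the job is handed in: The bracket, still gripped (over 2 N), rests upright (0.06 rad) on the jig's plate (within 3.5 mm), square to the fences (0.05 rad), within 3 mm of the corner both ways, pressing each fence with over 1 N; the slab has moved less than 8 mm (contact force between bracket and long_fence above 1 N and contact force between bracket and short_fence above 1 N and contact force between the fingers and bracket above 2 N and angle between the x axis of bracket_mid and the x axis of jig, either way round below 0.05 rad and angle between bracket_mid's own z axis and vertical below 0.06 rad and x of bracket_mid in the frame of jig_corner between -0.033 and -0.027 m and y of bracket_mid in the frame of jig_corner between -0.025 and -0.019 m and z of bracket_mid in the frame of jig_corner below 0.0335 m and linear speed of bracket below 0.02 m/s and distance of slab_mid from where it was at the start of the episode below 0.008 m); the arm keeps its last pose, push and grip.
It fails at once if the slab is taken out of its cavity (distance of slab_mid from where it was at the start of the episode above 0.012 m).
It fails at once if a vial, the bottle or the spare knob is knocked away (distance of any of vial_a, vial_b, bottle_a, spare_knob from where it was at the start of the episode above 0.03 m).
It also fails if it takes over 40 s, if anything falls off the work surface, if the arm or the gripper's body presses on something with over 40 N, if the wrist force passes 120 N, or if a joint passes its speed limit or range.

## Working session

There is one attempt and no reset: what is moved stays moved. The work goes in short steps, Python scripts to look and compute and a shell command to move; the robot and the scene stay as the last step left them, time stands still between calls to the robot, and variables do not carry over. Pictures are saved under pics/ and viewed, at most 10 in all, crops included, and the job is handed in when it is done.

```bash
ls; mkdir -p pics; cat > h.py <<'E'
import numpy as np, cv2
from workcell import monitor, optics
def K(f):
    h,w=f["frame"].shape[:2]; F=h/2/np.tan(np.radians(f["fovy"])/2)
    return np.array([[F,0,f["cx"]],[0,F,f["cy"]],[0,0,1]]), np.array([f["k1"],0,0,0,0.])
def proj(f,P):
    k,d=K(f); R=np.array(f["R"]); t=np.array(f["t"])
    return cv2.projectPoints(np.atleast_2d(np.array(P,float)),cv2.Rodrigues(R)[0],t,k,d)[0][:,0]
def unproj(f,px,z):
    k,d=K(f); R=np.array(f["R"]); t=np.array(f["t"])
    px=np.atleast_2d(np.array(px,float)).reshape(-1,1,2)
    u=cv2.undistortPoints(px,k,d)[:,0]
    D=np.c_[u,np.ones(len(u))]@R; C=-R.T@t
    return C+D*((z-C[2])/D[:,2])[:,None]
E
python3 - <<'E'
from h import *
s=monitor.observe(); print({k:np.round(v,3).tolist() for k,v in s.items()})
for n in ["top","scene"]:
    f=optics.grab_frame(n); cv2.imwrite(f"pics/{n}0.png",f["frame"])
    print(n,f["fovy"],f["cx"],f["cy"],f["k1"],(-np.array(f["R"]).T@np.array(f["t"])).round(3))
    for o in ["bracket_mid","mould","slab_mid","jig","long_fence","short_fence","vial_a","bottle_a","spare_knob"]:
        for m in optics.masks_of(o,n)[:4]: 
            ys,xs=np.nonzero(m["region"]); print(o,round(m["p"],2),m["rect"],len(xs),xs.mean().round(),ys.mean().round(), f["frame"][m["region"]].mean(0).round())
E
```

```text
pics
{'clock': 0.0, 'qpos': [1.078, 0.522, -0.036, 1.6, 0.021, 1.021, -0.113], 'qd': [0.001, -0.0, 0.002, 0.0, -0.0, -0.0, 0.0], 'joint_efforts': [-0.0, -92.712, 1.979, -36.993, 0.018, 0.008, -0.0], 'position': [0.256, -0.57, 0.231], 'tool_rot': [-3.141, 0.0, 0.423], 'force': [-0.425, 0.26, -0.094], 'moment': [0.02, -0.016, -0.013], 'finger_force': 0.0, 'grip_width': 0.086}
top 54.22666416915859 285.9346561648481 203.10182183968357 -0.12030107133595747 [ 0.332 -0.219  1.048]
bracket_mid 0.84 [267.5, 283.1, 30.7, 27.0] 420 281.0 297.0 [144. 133. 170.]
bracket_mid 0.81 [337.2, 271.3, 39.9, 43.8] 866 358.0 292.0 [118. 121. 123.]
bracket_mid 0.64 [238.2, 186.4, 22.7, 28.5] 396 248.0 200.0 [115. 117. 119.]
mould 0.9 [207.6, 176.3, 57.3, 45.1] 701 237.0 198.0 [176. 174. 173.]
slab_mid 0.81 [218.7, 180.2, 23.1, 28.2] 379 228.0 194.0 [137. 140. 142.]
jig 0.87 [291.0, 183.2, 56.4, 65.4] 2667 320.0 217.0 [179. 182. 184.]
long_fence 0.56 [298.1, 186.3, 13.8, 48.1] 292 303.0 210.0 [182. 179. 177.]
short_fence 0.71 [308.4, 186.9, 27.6, 7.9] 186 324.0 192.0 [162. 161. 160.]
vial_a 0.59 [252.8, 264
[... 765 characters left out ...]
0.5, 45.3] 749 228.0 269.0 [135. 133. 135.]
slab_mid 0.82 [207.7, 256.4, 26.7, 23.3] 453 222.0 269.0 [100. 102. 106.]
slab_mid 0.24 [329.7, 222.4, 9.7, 5.5] 39 332.0 226.0 [123. 132. 137.]
jig 0.58 [248.5, 181.9, 68.5, 50.6] 1939 282.0 207.0 [114. 117. 122.]
long_fence 0.81 [252.9, 202.4, 41.3, 24.3] 369 273.0 215.0 [115. 119. 120.]
short_fence 0.66 [253.5, 182.3, 18.4, 19.1] 126 263.0 194.0 [109. 115. 117.]
vial_a 0.54 [306.3, 252.2, 12.2, 20.8] 161 312.0 265.0 [ 56.  63. 102.]
vial_a 0.53 [192.5, 211.1, 16.0, 17.0] 166 201.0 220.0 [ 86.  93. 100.]
bottle_a 0.84 [161.9, 207.3, 19.1, 34.7] 602 171.0 226.0 [68. 74. 80.]
spare_knob 0.59 [330.0, 225.0, 10.3, 6.6] 58 333.0 226.0 [120. 129. 136.]
```

```bash
python3 - <<'E'
from h import *
a=cv2.imread("pics/top0.png")[110:330,200:400]
b=cv2.imread("pics/scene0.png")[160:310,150:400]
cv2.imwrite("pics/top0c.png",cv2.resize(a,None,fx=2.7,fy=2.7,interpolation=cv2.INTER_CUBIC))
cv2.imwrite("pics/scene0c.png",cv2.resize(b,None,fx=3,fy=3,interpolation=cv2.INTER_CUBIC))
E
```

```text
(no output)
```

View pics/top0c.png

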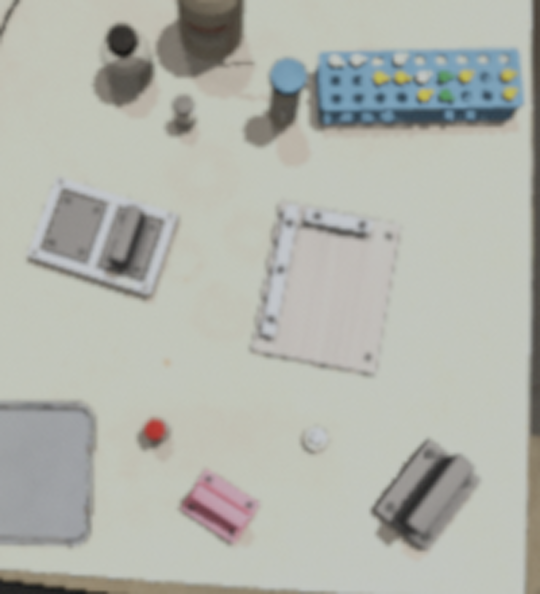

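View pics/scene0c.png

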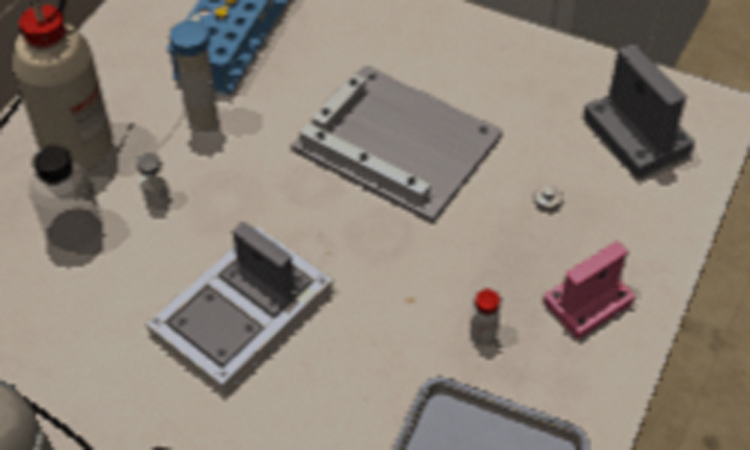

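The top view shows the mould at crop (100,238), with the slab on its left and the grey bracket on its right at (122,238). The jig is at (330,285), with the long fence on its left and the short fence on its far side. The pink bracket (220,505) and the large grey one (425,495) are decoys.

```bash
cat >> h.py <<'E'
def rigid(model,pts):
    m=np.array(model,float);p=np.array(pts)[:,:2];mc=m.mean(0);pc=p.mean(0);a=m-mc;b=p-pc
    th=np.arctan2((a[:,0]*b[:,1]-a[:,1]*b[:,0]).sum(),(a*b).sum())
    c,s=np.cos(th),np.sin(th);R=np.array([[c,-s],[s,c]])
    return pc-R@mc,th,np.linalg.norm((R@m.T).T+pc-R@mc-p,axis=1)
E
python3 - <<'E'
from h import *
f=optics.grab_frame("top")
C=lambda L:np.array(L)/2.7+[200,110]
for n,L,z,hx,hy in [("mould",[(60,182),(177,213),(150,295),(30,258)],.018,.042,.063),("jig",[(282,203),(402,222),(375,373),(252,350)],.008,.075,.06)]:
    w=unproj(f,C(L),z); print(w.round(3).tolist())
    o,th,r=rigid([(hx,hy),(hx,-hy),(-hx,-hy),(-hx,hy)],w); print(n,o.round(4),round(th,3),r.round(4))
g=optics.grab_frame("wrist"); print(g["fovy"],g["k1"],(-np.array(g["R"]).T@np.array(g["t"])).round(3),np.array(g["R"]).round(3).tolist())
E
```

```text
[[0.611, -0.025, 0.018], [0.594, -0.142, 0.018], [0.511, -0.127, 0.018], [0.533, -0.008, 0.018]]
mould [ 0.5624 -0.0751] -0.174 [0.0056 0.0031 0.0036 0.0023]
[[0.619, -0.241, 0.008], [0.614, -0.359, 0.008], [0.464, -0.346, 0.008], [0.472, -0.228, 0.008]]
jig [ 0.5423 -0.2936] -0.073 [0.0032 0.0011 0.0021 0.0005]
70.8589379392394 -0.04401462751180093 [ 0.32  -0.542  0.375] [[0.41, -0.912, 0.001], [-0.876, -0.394, 0.279], [-0.254, -0.115, -0.96]]
```

```bash
python3 -m handwheel '[{"dx":5.5,"dy":-1.9},{"dx":5.5,"dy":-1.9},{"dx":5.5,"dy":-1.9},{"dx":5.5,"dy":-1.9},{"dx":5.5,"dy":-1.9},{"dx":5.5,"dy":-1.9},{"dx":5.5,"dy":-1.9},{}]'; python3 -m handwheel '[{"wz":0.166},{"wz":0.165},{"wz":0.165},{},{}]'
```

```text
schema error: expected keys dx, dy, dz, wx, wy, wz, claw
schema error: expected keys dx, dy, dz, wx, wy, wz, claw
```

```bash
python3 - <<'E'
from h import *
f=optics.grab_frame("wrist"); np.save("pics/w1.npy",f,allow_pickle=True)
cv2.imwrite("pics/w1.png",f["frame"])
for o in ["bracket_mid","mould","jig","long_fence","short_fence"]:
    for m in optics.masks_of(o,"wrist")[:2]: print(o,round(m["p"],2),m["rect"],f["frame"][m["region"]].mean(0).round())
print(monitor.observe()["position"],monitor.observe()["tool_rot"])
E
```

```text
bracket_mid 0.75 [0.0, 0.2, 54.0, 36.4] [ 73.  64. 113.]
bracket_mid 0.66 [117.9, 0.0, 111.3, 82.2] [81. 84. 86.]
[ 0.25639592 -0.56999876  0.23130503] [3.14156656e+00 1.37707486e-05 4.22714708e-01]
```

View pics/w1.png

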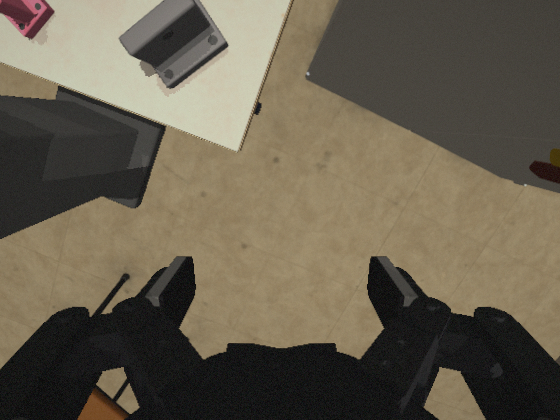

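The wrist view shows the table's front-right corner with the two decoy brackets at (25,15) and (175,40), the cabinet at the upper right, and the fingers at rows 260–300. The rows were refused because every key is required.

```bash
python3 -m handwheel '[{"dx":5.5,"dy":-1.9,"dz":0,"wx":0,"wy":0,"wz":0,"claw":100},{"dx":5.5,"dy":-1.9,"dz":0,"wx":0,"wy":0,"wz":0,"claw":100},{"dx":5.5,"dy":-1.9,"dz":0,"wx":0,"wy":0,"wz":0,"claw":100},{"dx":5.5,"dy":-1.9,"dz":0,"wx":0,"wy":0,"wz":0,"claw":100},{"dx":5.5,"dy":-1.9,"dz":0,"wx":0,"wy":0,"wz":0,"claw":100},{"dx":5.5,"dy":-1.9,"dz":0,"wx":0,"wy":0,"wz":0,"claw":100},{"dx":5.5,"dy":-1.9,"dz":0,"wx":0,"wy":0,"wz":0,"claw":100},{"dx":0,"dy":0,"dz":0,"wx":0,"wy":0,"wz":0,"claw":100}]'; python3 -m handwheel '[{"dx":0,"dy":0,"dz":0,"wx":0,"wy":0,"wz":0.166,"claw":100},{"dx":0,"dy":0,"dz":0,"wx":0,"wy":0,"wz":0.165,"claw":100},{"dx":0,"dy":0,"dz":0,"wx":0,"wy":0,"wz":0.165,"claw":100},{"dx":0,"dy":0,"dz":0,"wx":0,"wy":0,"wz":0,"claw":100},{"dx":0,"dy":0,"dz":0,"wx":0,"wy":0,"wz":0,"claw":100}]'
```

```text
clock: 2.4
position: [0.5562, -0.2861, 0.231]
tool_rot: [-3.14, -0.002, 0.429]
force: [-1.3, -0.5, -0.3]
grip_width: 0.0852
finger_force: 0.0
clock: 3.02
position: [0.5528, -0.2909, 0.2313]
tool_rot: [3.141, 0.0, -0.07]
force: [-0.9, 0.7, 0.3]
grip_width: 0.0855
finger_force: 0.0
```

```bash
cat > look.py <<'E'
import sys; from h import *
n=sys.argv[1]; f=optics.grab_frame("wrist"); np.save(f"pics/{n}.npy",f,allow_pickle=True)
cv2.imwrite(f"pics/{n}.png",f["frame"])
for o in ["bracket_mid","mould","jig","long_fence","short_fence"]:
    for m in optics.masks_of(o,"wrist")[:2]: print(o,round(m["p"],2),m["rect"],f["frame"][m["region"]].mean(0).round())
s=monitor.observe(); print(s["clock"],s["position"],s["tool_rot"])
E
python3 look.py w2
```

```text
bracket_mid 0.84 [334.8, 275.7, 48.3, 76.4] [44. 45. 47.]
bracket_mid 0.82 [102.4, 160.1, 48.0, 62.2] [62. 64. 66.]
mould 0.7 [56.8, 148.5, 105.2, 76.2] [129. 134. 135.]
mould 0.6 [0.4, 0.0, 105.9, 62.0] [63. 71. 74.]
jig 0.74 [237.5, 127.1, 93.0, 116.0] [115. 120. 125.]
long_fence 0.88 [235.8, 135.5, 16.1, 102.1] [121. 125. 125.]
short_fence 0.95 [254.6, 134.8, 53.7, 11.5] [141. 142. 140.]
short_fence 0.65 [5.8, 0.0, 99.0, 63.1] [63. 71. 74.]
3.325 [ 0.5528814  -0.29083506  0.23130659] [-3.14153397e+00 -5.48324972e-06 -7.26187783e-02]
```

View pics/w2.png

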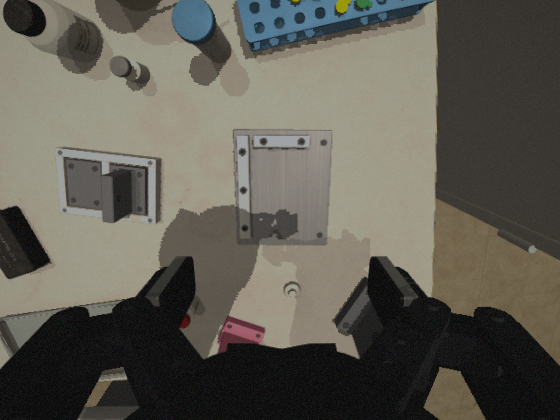

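The wrist view shows the jig plate corners at about (234,129), (331,130), (328,245), (236,243). The mould corners are at (59,147), (161,158), (157,223), (57,211), with the bracket in the right-hand cavity and its rib at (117,195).

```bash
python3 - <<'E'
from h import *
f=np.load("pics/w2.npy",allow_pickle=True).item()
for n,L,z,hx,hy in [("mould",[(59,147.5),(161,158),(157,223),(57,211.5)],.018,.042,.063),("jig",[(234,129),(331.5,130),(328,245),(236,243.5)],.008,.075,.06)]:
    w=unproj(f,L,z)
    o,th,r=rigid([(hx,hy),(hx,-hy),(-hx,-hy),(-hx,hy)],w); print(n,o.round(4),round(th,3),r.round(4))
    R=np.array([[np.cos(th),-np.sin(th)],[np.sin(th),np.cos(th)]])
    if n=="mould": print("bracket",o+R@[0,-.029])
    else: print("corner",o+R@[.055,.04],"target",o+R@[.025,.018])
# fence top inner edges & rib top
print("long fence top edges",unproj(f,[(249,137),(250,238)],.024)[:,:2].round(4).tolist())
print("short fence front edge top",unproj(f,[(255,148),(309,148)],.024)[:,:2].round(4).tolist())
E
```

```text
mould [ 0.5632 -0.0755] -0.211 [0.0031 0.0035 0.0016 0.0058]
bracket [ 0.55710683 -0.10380983]
jig [ 0.5403 -0.2929] -0.078 [0.0009 0.0015 0.0022 0.0018]
corner [ 0.598217   -0.25728652] target [ 0.56659388 -0.27688189]
long fence top edges [[0.6093, -0.2587], [0.4841, -0.2475]]
short fence front edge top [[0.5963, -0.2645], [0.5919, -0.3276]]
```

```bash
python3 -m handwheel '[{"dx":-0.16,"dy":-4.65,"dz":0,"wx":0,"wy":0,"wz":0,"claw":100},{"dx":-0.16,"dy":-4.65,"dz":0,"wx":0,"wy":0,"wz":0,"claw":100},{"dx":-0.16,"dy":-4.65,"dz":0,"wx":0,"wy":0,"wz":0,"claw":100},{"dx":-0.16,"dy":-4.65,"dz":0,"wx":0,"wy":0,"wz":0,"claw":100},{"dx":0,"dy":0,"dz":3.5,"wx":0,"wy":0,"wz":0.12,"claw":100},{"dx":0,"dy":0,"dz":3.5,"wx":0,"wy":0,"wz":0,"claw":100},{"dx":0,"dy":0,"dz":0,"wx":0,"wy":0,"wz":0,"claw":100},{"dx":0,"dy":0,"dz":0,"wx":0,"wy":0,"wz":0,"claw":100}]'; python3 look.py w3
```

```text
clock: 4.32
position: [0.5607, -0.105, 0.1625]
tool_rot: [-3.141, -0.001, -0.193]
force: [0.1, -0.1, 1.3]
grip_width: 0.0856
finger_force: 0.0
bracket_mid 0.75 [515.0, 270.2, 45.0, 83.4] [49. 51. 52.]
bracket_mid 0.73 [425.3, 379.1, 18.9, 20.8] [ 85.  73. 130.]
mould 0.77 [183.7, 156.7, 128.4, 82.5] [127. 132. 133.]
jig 0.77 [401.7, 99.8, 120.6, 152.6] [108. 114. 117.]
long_fence 0.95 [411.4, 111.7, 19.0, 130.3] [114. 118. 118.]
short_fence 0.81 [433.0, 104.5, 73.2, 23.7] [122. 129. 129.]
4.625 [ 0.56048583 -0.10488567  0.16200626] [-3.14145063e+00 -1.07061114e-03 -1.93362435e-01]
```

View pics/w3.png

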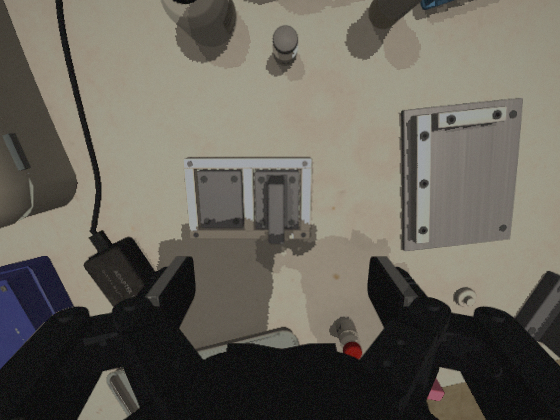

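Mould corners are at about (185,157), (312,157), (311,239), (187,239), square to the tool. The rib's top face runs from (277,177) to (276,240), and the slab is on the left.

```bash
python3 - <<'E'
from h import *
f=np.load("pics/w3.npy",allow_pickle=True).item()
a=f["frame"][145:260,170:330]; cv2.imwrite("pics/w3c.png",cv2.resize(a,None,fx=4.5,fy=4.5,interpolation=cv2.INTER_CUBIC))
for n,L,z,hx,hy in [("mould",[(185,157.5),(312,157.5),(311,239.5),(187,239.5)],.018,.042,.063)]:
    o,th,r=rigid([(hx,hy),(hx,-hy),(-hx,-hy),(-hx,hy)],unproj(f,L,z)); print(n,o.round(4),round(th,3),r.round(4))
    R=np.array([[np.cos(th),-np.sin(th)],[np.sin(th),np.cos(th)]]);b=o+R@[0,-.029];print(b)
hd=[np.r_[b+R@[sx*.027,sy*.007],.066] for sx,sy in [(1,1),(1,-1),(-1,-1),(-1,1)]]
print(proj(f,hd).round(1).tolist())
E
```

```text
mould [ 0.5621 -0.0729] -0.201 [0.0019 0.0013 0.0016 0.0033]
[ 0.55630457 -0.10134779]
[[268.3, 183.3], [285.2, 183.4], [284.5, 243.9], [268.5, 243.8]]
```

View pics/w3c.png

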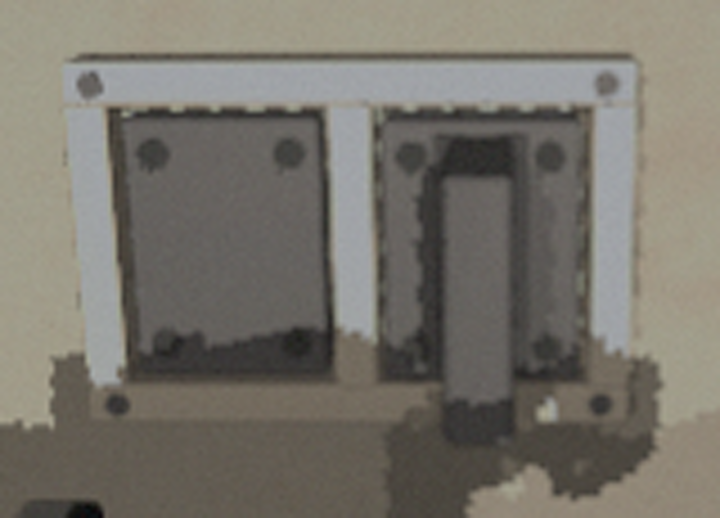

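The rib's top face is at x 268–284, y 184–243 px, which matches the prediction from the mould fit within about 1 px. The bracket is at (0.556, -0.101).

```bash
python3 -m handwheel '[{"dx":-0.48,"dy":-0.27,"dz":3.5,"wx":0,"wy":0,"wz":0,"claw":100},{"dx":0,"dy":0,"dz":3.5,"wx":0,"wy":0,"wz":0,"claw":100},{"dx":0,"dy":0,"dz":3,"wx":0,"wy":0,"wz":0,"claw":100},{"dx":0,"dy":0,"dz":2,"wx":0,"wy":0,"wz":0,"claw":100},{"dx":0,"dy":0,"dz":1.4,"wx":0,"wy":0,"wz":0,"claw":100},{"dx":0,"dy":0,"dz":0,"wx":0,"wy":0,"wz":0,"claw":100},{"dx":0,"dy":0,"dz":0,"wx":0,"wy":0,"wz":0,"claw":100}]'; python3 -m handwheel '[{"dx":0,"dy":0,"dz":0,"wx":0,"wy":0,"wz":0,"claw":0},{"dx":0,"dy":0,"dz":0,"wx":0,"wy":0,"wz":0,"claw":0},{"dx":0,"dy":0,"dz":0,"wx":0,"wy":0,"wz":0,"claw":0},{"dx":0,"dy":0,"dz":0,"wx":0,"wy":0,"wz":0,"claw":0},{"dx":0,"dy":0,"dz":0,"wx":0,"wy":0,"wz":0,"claw":0},{"dx":0,"dy":0,"dz":0,"wx":0,"wy":0,"wz":0,"claw":0},{"dx":0,"dy":0,"dz":0,"wx":0,"wy":0,"wz":0,"claw":0},{"dx":0,"dy":0,"dz":0,"wx":0,"wy":0,"wz":0,"claw":0}]' 60
```

```text
clock: 5.5
position: [0.5565, -0.1013, 0.0281]
tool_rot: [-3.141, -0.001, -0.193]
force: [-0.7, -0.3, 0.2]
grip_width: 0.0854
finger_force: 0.0
clock: 6.5
position: [0.5561, -0.1012, 0.0275]
tool_rot: [-3.142, -0.0, -0.193]
force: [-0.6, 0.5, 5.9]
grip_width: 0.0134
finger_force: 59.0
```

```bash
python3 -m handwheel '[{"dx":0,"dy":0,"dz":-1,"wx":0,"wy":0,"wz":0,"claw":0},{"dx":0,"dy":0,"dz":-2,"wx":0,"wy":0,"wz":0,"claw":0},{"dx":0,"dy":0,"dz":-2,"wx":0,"wy":0,"wz":0,"claw":0},{"dx":0,"dy":0,"dz":-2,"wx":0,"wy":0,"wz":0,"claw":0},{"dx":0,"dy":0,"dz":0,"wx":0,"wy":0,"wz":0,"claw":0},{"dx":0,"dy":0,"dz":0,"wx":0,"wy":0,"wz":0,"claw":0},{"dx":0,"dy":0,"dz":0,"wx":0,"wy":0,"wz":0,"claw":0}]'; python3 look.py w4
python3 - <<'E'
from h import *
a=cv2.imread("pics/w4.png")[60:300,140:420]; cv2.imwrite("pics/w4c.png",cv2.resize(a,None,fx=2.4,fy=2.4,interpolation=cv2.INTER_CUBIC))
E
```

```text
clock: 7.38
position: [0.5556, -0.1011, 0.0966]
tool_rot: [3.142, 0.001, -0.193]
force: [-0.3, -0.1, -1.0]
grip_width: 0.0135
finger_force: 58.4
bracket_mid 0.95 [243.2, 194.8, 81.0, 149.8] [69. 71. 74.]
mould 0.92 [159.8, 155.1, 162.9, 107.3] [147. 151. 152.]
mould 0.7 [271.0, 1.0, 40.0, 42.0] [77. 85. 89.]
jig 0.97 [436.2, 86.8, 123.8, 187.5] [112. 119. 123.]
long_fence 0.98 [448.7, 104.5, 31.6, 160.4] [114. 121. 121.]
short_fence 0.72 [481.7, 95.0, 78.1, 28.6] [129. 138. 139.]
7.675 [ 0.55587388 -0.10116353  0.09707699] [ 3.14157273e+00  4.13896542e-04 -1.93231230e-01]
```

View pics/w4c.png

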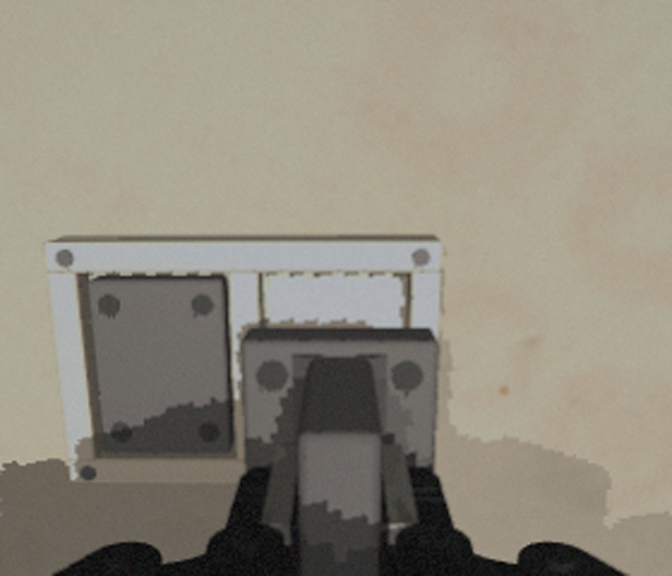

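The bracket hangs level and square in the grip, clear of the mould. The foot's front top edge is at px (241–322, 202), and the slab is undisturbed.

```bash
python3 - <<'E'
from h import *
f=np.load("pics/w4.npy",allow_pickle=True).item()
T=np.array([.5559,-.1012]);y=-.1932;ex=np.array([np.cos(y),np.sin(y)]);ey=np.array([-np.sin(y),np.cos(y)])
for L,z in [([(241.5,201.5),(322,201.5)],.097-.0215+.014),([(265,240),(298,240)],.097-.0215+.06)]:
    for p in unproj(f,L,z)[:,:2]-T: print((p@ex).round(4),(p@ey).round(4))
g=np.load("pics/w2.npy",allow_pickle=True).item()
J=np.array([.5537,-.2879]); 
d=J-T; tx=ex; ty=-ey; print("dx,dy cm",d@tx*100,d@ty*100)
E
```

```text
0.0298 0.0199
0.0298 -0.0227
0.0268 0.0051
0.0268 -0.0075
dx,dy cm 3.3687394078620447 18.364882106943057
```

```bash
python3 -m handwheel '[{"dx":0.84,"dy":4.6,"dz":0,"wx":0,"wy":0,"wz":0,"claw":0},{"dx":0.84,"dy":4.6,"dz":0,"wx":0,"wy":0,"wz":0,"claw":0},{"dx":0.84,"dy":4.6,"dz":0,"wx":0,"wy":0,"wz":0,"claw":0},{"dx":0.84,"dy":4.6,"dz":0,"wx":0,"wy":0,"wz":0,"claw":0},{"dx":0,"dy":0,"dz":0,"wx":0,"wy":0,"wz":-0.116,"claw":0},{"dx":0,"dy":0,"dz":0,"wx":0,"wy":0,"wz":0,"claw":0},{"dx":0,"dy":0,"dz":0,"wx":0,"wy":0,"wz":0,"claw":0}]'; python3 look.py w5
python3 - <<'E'
from h import *
a=cv2.imread("pics/w5.png")[40:300,140:460]; cv2.imwrite("pics/w5c.png",cv2.resize(a,None,fx=2.3,fy=2.3,interpolation=cv2.INTER_CUBIC))
E
```

```text
clock: 8.55
position: [0.5538, -0.2875, 0.0973]
tool_rot: [-3.141, 0.0, -0.079]
force: [-0.4, -0.0, -1.6]
grip_width: 0.0133
finger_force: 58.7
bracket_mid 0.68 [243.1, 192.3, 82.4, 153.9] [65. 67. 69.]
mould 0.77 [1.1, 168.2, 109.7, 108.5] [132. 138. 138.]
jig 0.82 [211.9, 133.5, 150.7, 162.0] [121. 127. 131.]
long_fence 0.78 [212.9, 143.3, 28.0, 145.2] [115. 121. 122.]
short_fence 0.6 [239.3, 139.7, 90.1, 21.2] [147. 150. 149.]
8.85 [ 0.55376725 -0.28792675  0.09734671] [ 3.14154108e+00 -6.36110579e-05 -7.72729284e-02]
```

View pics/w5c.png

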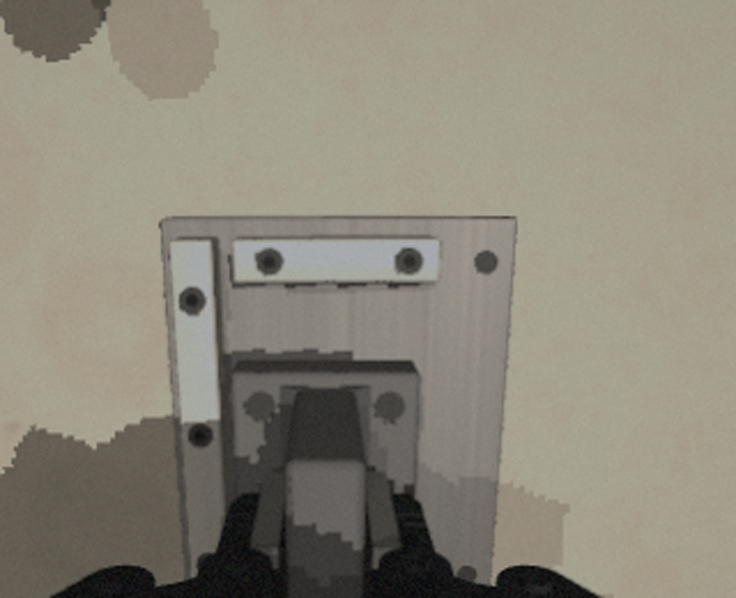

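The bracket hangs over the plate near the corner. The short fence's inner edge is at px row ~162.6 (x 242–330), and the long fence's inner edge runs from (233,143) to (236,223). Both are nearly square to the tool.

```bash
python3 - <<'E'
from h import *
f=np.load("pics/w5.npy",allow_pickle=True).item()
T=np.array([.5538,-.2879]);y=-.0773;ex=np.array([np.cos(y),np.sin(y)]);ey=np.array([-np.sin(y),np.cos(y)])
for L,z in [([(241.7,162.6),(330.4,162.6)],.024),([(232.6,143.5),(235.7,222.6)],.024),([(211,134.5),(364,134.5)],.008),([(242.5,202)],.0898)]:
    for p in unproj(f,L,z)[:,:2]-T: print((p@ex*1000).round(1),(p@ey*1000).round(1))
E
```

```text
41.9 28.2
41.8 -36.9
55.7 34.3
-4.6 34.7
61.6 53.3
61.4 -64.7
29.6 19.8
```

```bash
python3 -m handwheel '[{"dx":0,"dy":0,"dz":2.5,"wx":0,"wy":0,"wz":0,"claw":0},{"dx":0,"dy":0,"dz":2.5,"wx":0,"wy":0,"wz":0,"claw":0},{"dx":0,"dy":0,"dz":1.2,"wx":0,"wy":0,"wz":0,"claw":0},{"dx":0,"dy":0,"dz":0.3,"wx":0,"wy":0,"wz":0,"claw":0},{"dx":0,"dy":0,"dz":0,"wx":0,"wy":0,"wz":0,"claw":0},{"dx":0,"dy":0,"dz":0,"wx":0,"wy":0,"wz":0,"claw":0}]'; for i in 1 2; do python3 -m handwheel '[{"dx":0,"dy":0,"dz":0.1,"wx":0,"wy":0,"wz":0,"claw":0},{"dx":0,"dy":0,"dz":0,"wx":0,"wy":0,"wz":0,"claw":0},{"dx":0,"dy":0,"dz":0,"wx":0,"wy":0,"wz":0,"claw":0}]'; done
```

```text
clock: 9.6
position: [0.554, -0.2884, 0.0331]
tool_rot: [3.141, -0.001, -0.077]
force: [0.8, -0.7, -0.9]
grip_width: 0.0138
finger_force: 58.7
clock: 9.98
position: [0.5537, -0.2882, 0.0314]
tool_rot: [-3.142, -0.0, -0.077]
force: [-0.2, 0.9, -0.9]
grip_width: 0.0133
finger_force: 58.7
clock: 10.35
position: [0.5536, -0.2882, 0.0303]
tool_rot: [-3.142, 0.0, -0.077]
force: [0.2, 0.7, -0.2]
grip_width: 0.0133
finger_force: 58.7
```

```bash
for i in 1 2; do python3 -m handwheel '[{"dx":0,"dy":0,"dz":0.05,"wx":0,"wy":0,"wz":0,"claw":0},{"dx":0,"dy":0,"dz":0,"wx":0,"wy":0,"wz":0,"claw":0},{"dx":0,"dy":0,"dz":0,"wx":0,"wy":0,"wz":0,"claw":0}]' | grep -E "pos|force"; done
```

```text
position: [0.5537, -0.2882, 0.0298]
force: [-0.5, 0.1, -1.0]
finger_force: 58.7
position: [0.5537, -0.2882, 0.0295]
force: [-1.9, 0.8, 5.3]
finger_force: 59.4
```

```bash
python3 -m handwheel '[{"dx":0.3,"dy":-0.3,"dz":0,"wx":0,"wy":0,"wz":0,"claw":0},{"dx":0.3,"dy":-0.3,"dz":0,"wx":0,"wy":0,"wz":0,"claw":0},{"dx":0.3,"dy":-0.3,"dz":0,"wx":0,"wy":0,"wz":0,"claw":0},{"dx":0,"dy":0,"dz":0,"wx":0,"wy":0,"wz":0,"claw":0},{"dx":0,"dy":0,"dz":0,"wx":0,"wy":0,"wz":0,"claw":0}]'; for i in 1 2 3; do python3 -m handwheel '[{"dx":0,"dy":-0.1,"dz":0,"wx":0,"wy":0,"wz":0,"claw":0},{"dx":0,"dy":0,"dz":0,"wx":0,"wy":0,"wz":0,"claw":0},{"dx":0,"dy":0,"dz":0,"wx":0,"wy":0,"wz":0,"claw":0}]' | grep -E "pos|force"; done
```

```text
clock: 11.72
position: [0.5639, -0.2797, 0.0295]
tool_rot: [-3.142, -0.001, -0.077]
force: [2.2, 0.2, 4.9]
grip_width: 0.0135
finger_force: 59.5
position: [0.5637, -0.2792, 0.0295]
force: [2.0, -2.3, 5.3]
finger_force: 59.5
position: [0.5635, -0.2784, 0.0295]
force: [0.6, -1.8, 6.3]
finger_force: 59.7
position: [0.5635, -0.2775, 0.0295]
force: [-0.2, -2.7, 6.9]
finger_force: 59.7
```

```bash
for i in 1 2; do python3 -m handwheel '[{"dx":0,"dy":-0.1,"dz":0,"wx":0,"wy":0,"wz":0,"claw":0},{"dx":0,"dy":0,"dz":0,"wx":0,"wy":0,"wz":0,"claw":0},{"dx":0,"dy":0,"dz":0,"wx":0,"wy":0,"wz":0,"claw":0}]' | grep -E "pos|force|rot"; done
```

```text
position: [0.5635, -0.2766, 0.0295]
tool_rot: [3.141, -0.0, -0.078]
force: [-1.1, -2.8, 6.7]
finger_force: 59.7
position: [0.5636, -0.2756, 0.0295]
tool_rot: [3.141, -0.0, -0.078]
force: [-0.2, -2.4, 6.2]
finger_force: 59.7
```

```bash
for i in 1 2; do python3 -m handwheel '[{"dx":0,"dy":-0.1,"dz":0,"wx":0,"wy":0,"wz":0,"claw":0},{"dx":0,"dy":0,"dz":0,"wx":0,"wy":0,"wz":0,"claw":0},{"dx":0,"dy":0,"dz":0,"wx":0,"wy":0,"wz":0,"claw":0}]' | grep -E "pos|force|rot"; done
```

```text
position: [0.5637, -0.2748, 0.0295]
tool_rot: [3.141, -0.0, -0.078]
force: [0.2, -4.3, 6.0]
finger_force: 59.7
position: [0.5637, -0.2747, 0.0296]
tool_rot: [3.14, -0.001, -0.078]
force: [0.1, -8.5, 4.3]
finger_force: 59.7
```

```bash
python3 -m handwheel '[{"dx":0.1,"dy":-0.05,"dz":0,"wx":0,"wy":0,"wz":0,"claw":0},{"dx":0.1,"dy":0,"dz":0,"wx":0,"wy":0,"wz":0,"claw":0},{"dx":0,"dy":0,"dz":0,"wx":0,"wy":0,"wz":0,"claw":0},{"dx":0,"dy":0,"dz":0,"wx":0,"wy":0,"wz":0,"claw":0}]' | grep -E "pos|force|rot"; for i in 1 2; do python3 -m handwheel '[{"dx":0.1,"dy":0,"dz":0,"wx":0,"wy":0,"wz":0,"claw":0},{"dx":0,"dy":0,"dz":0,"wx":0,"wy":0,"wz":0,"claw":0},{"dx":0,"dy":0,"dz":0,"wx":0,"wy":0,"wz":0,"claw":0}]' | grep -E "pos|force|rot"; done
```

```text
position: [0.5641, -0.2748, 0.0296]
tool_rot: [3.139, 0.002, -0.079]
force: [-10.4, -9.3, 13.7]
finger_force: 61.1
position: [0.565, -0.2748, 0.0296]
tool_rot: [3.139, 0.002, -0.079]
force: [-11.9, -9.1, 13.7]
finger_force: 61.1
position: [0.5659, -0.2749, 0.0295]
tool_rot: [3.139, 0.003, -0.079]
force: [-10.0, -8.6, 14.4]
finger_force: 61.2
```

```bash
for i in 1 2; do python3 -m handwheel '[{"dx":0.1,"dy":0,"dz":0,"wx":0,"wy":0,"wz":0,"claw":0},{"dx":0,"dy":0,"dz":0,"wx":0,"wy":0,"wz":0,"claw":0},{"dx":0,"dy":0,"dz":0,"wx":0,"wy":0,"wz":0,"claw":0}]' | grep -E "pos|force|rot"; done
```

```text
position: [0.5666, -0.275, 0.0296]
tool_rot: [3.14, 0.003, -0.079]
force: [-12.6, -8.2, 16.1]
finger_force: 61.5
position: [0.5667, -0.275, 0.0296]
tool_rot: [3.14, 0.005, -0.079]
force: [-20.2, -7.0, 21.8]
finger_force: 62.3
```

```bash
python3 -m handwheel '[{"dx":0.04,"dy":-0.05,"dz":-0.05,"wx":0,"wy":0,"wz":0,"claw":0},{"dx":0,"dy":0,"dz":0,"wx":0,"wy":0,"wz":0,"claw":0},{"dx":0,"dy":0,"dz":0,"wx":0,"wy":0,"wz":0,"claw":0},{"dx":0,"dy":0,"dz":0,"wx":0,"wy":0,"wz":0,"claw":0}]' | grep -E "clock|pos|force|rot"; python3 look.py w6
python3 - <<'E'
from h import *
a=cv2.imread("pics/w6.png")[60:300,140:420]; cv2.imwrite("pics/w6c.png",cv2.resize(a,None,fx=2.4,fy=2.4,interpolation=cv2.INTER_CUBIC))
E
```

```text
clock: 16.85
position: [0.5667, -0.275, 0.0296]
tool_rot: [3.139, 0.006, -0.079]
force: [-18.4, -9.6, 15.1]
finger_force: 61.4
bracket_mid 0.74 [242.1, 193.9, 81.8, 154.3] [67. 69. 71.]
mould 0.68 [2.3, 208.8, 76.1, 138.2] [124. 130. 131.]
mould 0.61 [251.0, 171.0, 125.8, 29.3] [135. 143. 143.]
jig 0.68 [208.7, 157.8, 211.5, 185.8] [115. 122. 125.]
long_fence 0.93 [213.1, 171.6, 27.6, 119.7] [116. 124. 125.]
short_fence 0.67 [252.1, 171.3, 124.1, 31.0] [135. 143. 143.]
short_fence 0.42 [241.4, 192.0, 81.8, 154.7] [67. 69. 71.]
17.15 [ 0.56670621 -0.27495215  0.02964092] [ 3.13935747  0.00555909 -0.07949176]
```

View pics/w6c.png

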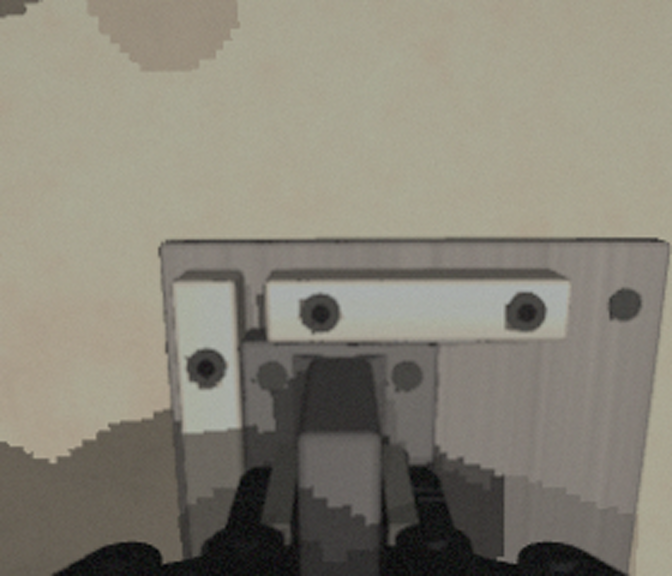

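The foot sits flush against both fences: the short fence along crop row ~340 and the long fence along x ~243. I'll lean a little harder on the long fence for margin.

```bash
python3 -m handwheel '[{"dx":0,"dy":-0.06,"dz":0,"wx":0,"wy":0,"wz":0,"claw":0},{"dx":0,"dy":-0.06,"dz":0,"wx":0,"wy":0,"wz":0,"claw":0},{"dx":0,"dy":0,"dz":0,"wx":0,"wy":0,"wz":0,"claw":0},{"dx":0,"dy":0,"dz":0,"wx":0,"wy":0,"wz":0,"claw":0},{"dx":0,"dy":0,"dz":0,"wx":0,"wy":0,"wz":0,"claw":0}]' | grep -E "clock|pos|force|rot"
```

```text
clock: 17.77
position: [0.5667, -0.2749, 0.0297]
tool_rot: [3.138, 0.005, -0.08]
force: [-17.6, -14.9, 12.9]
finger_force: 60.7
```

Both lateral forces are well above what friction could account for, and the pose is steady and upright, so I'm handing in.

```bash
python3 -c "
from workcell import job_done; print(job_done())"
```

```text
the job is handed in; nothing more can be done
None
```

I handed the job in with the bracket still gripped (about 61 N), flat on the jig plate and pressed into the corner at about 18 N towards the short fence and 15 N towards the long fence; the hand-in returned no verdict.

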